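Feed the drill press with a tote of blanks

TASK

Get the next batch ready for the drill press: lift the wooden stop block off the rollers and set it down flat in the middle of the cork mat, and load all the small dark blanks that are on the bench into the plywood tote. Only then push the loaded tote along the rollers, without lifting it off them, until it is fully home against the end wall of the bay. Also push the pale bar that lies loose on the drilling jig flush against both the fence and the end stop, and leave the glue bottle, tape and screwdriver alone.

Things in the scene. Friction and masses are not known exactly. Their poses are not given: they have to be found in the camera images.
- track: Roller infeed fixed on the bench, running along its own y. Origin: underside centre. 17 free-turning steel rollers (26 mm diameter, 36 mm apart, tops at z = 42 mm, y = -288 to +288) lie between two side rails (138 mm apart inside, 12 mm thick, top at z = 62 mm, y = -327 to +318). The +y end is open; the bay is the -y end. The rollers turn easily, but a tote left alone stays put.
- bay (a point): Where the tote's origin lies when it is fully home in the bay: track x = 0, y = -202, z = 42 mm (roller tops); axes as the track's. The bay has plywood cheeks on top of the rails (top at z = 85 mm over the bench, track y = -327 to -127) and an end wall with its inner face at track y = -312 (top at 90 mm).
- tote: Open plywood tote on the rollers, 130 mm (x) by 220 mm (y) by 55 mm high, walls and floor 5 mm thick, about 0.45 kg. Origin: centre of its underside. It fits between the rails with 4 mm to spare on each side and rolls along the track's y. It starts near the track's +y end.
- stop_block: Brown wooden stop block 50 (x) by 100 (y) by 45 mm (z), 0.15 kg, resting on the rollers between the tote and the bay, its y along the track. Origin: centre of its underside.
- blank1: Dark walnut blank 90 (x) by 24 (y) by 30 mm (z), 0.06 kg, on the bench at the robot's left; two to four such blanks are there, the others are absent. Origin: centre of its underside.
- blank2: Dark walnut blank 90 (x) by 24 (y) by 30 mm (z), 0.06 kg, on the bench at the robot's left; two to four such blanks are there, the others are absent. Origin: centre of its underside.
- blank3: Dark walnut blank 90 (x) by 24 (y) by 30 mm (z), 0.06 kg, on the bench at the robot's left; two to four such blanks are there, the others are absent. Origin: centre of its underside.
- blank4: Dark walnut blank 90 (x) by 24 (y) by 30 mm (z), 0.06 kg, on the bench at the robot's left; two to four such blanks are there, the others are absent. Origin: centre of its underside.
- mat: Cork mat fixed on the bench, 110 (x) by 90 (y) by 5 mm thick, where the stop block is parked. Origin: centre of its underside.
- jig: Drilling jig fixed on the bench: grey base 12 mm thick, reaching from x = -50 to +75 and y = -90 to +90 mm about the origin on its underside. An aluminium fence runs along its -x edge (inner face at x = -38 mm) and an aluminium end stop along its -y edge (inner face at y = -78 mm); both are 12 mm thick and rise 24 mm above the base. The +x and +y edges are open.
- jig_seat (a point): Where the bar's origin lies when it is flush against fence and end stop: jig x = -20, y = -13, z = 12 mm (top of the base). Axes as the jig's.
- bar: Pale wooden bar 36 (x) by 130 (y) by 30 mm (z), 0.13 kg, lying loose and slightly askew on the jig base, its y roughly along the fence. Origin: centre of its underside.
- glue: White glue bottle, 60 mm diameter, 150 mm tall, standing on the bench off to the robot's right; leave alone. Origin: centre of its underside.
- tape: Roll of masking tape, 100 mm diameter, 25 mm high, lying on the bench off to the robot's left; leave alone. Origin: centre of its underside.
- screwdriver: Screwdriver lying on the bench beyond the track, about 200 mm long, along the track; leave alone. Origin: on its underside, near its middle.

How it is judged (in metres and radians):
On the way, in this order (a step that is already met when the one before it is completed fails the run):
1. the stop block is off the rollers and on the mat, and every blank present is in the tote, the tote being still well short of the bay's end (horizontal distance between stop_block and mat below 0.04 m and height (world z) of stop_block below 0.012 m and angle between stop_block's own z axis and vertical below 0.15 rad and x of blank1 in the frame of tote between -0.062 and 0.062 m and y of blank1 in the frame of tote between -0.107 and 0.107 m and z of blank1 in the frame of tote between -0.005 and 0.055 m and x of blank2 in the frame of tote between -0.062 and 0.062 m and y of blank2 in the frame of tote between -0.107 and 0.107 m and z of blank2 in the frame of tote between -0.005 and 0.055 m and x of blank3 in the frame of tote between -0.062 and 0.062 m and y of blank3 in the frame of tote between -0.107 and 0.107 m and z of blank3 in the frame of tote between -0.005 and 0.055 m and x of blank4 in the frame of tote between -0.062 and 0.062 m and y of blank4 in the frame of tote between -0.107 and 0.107 m and z of blank4 in the frame of tote between -0.005 and 0.055 m and y of tote in the frame of bay above 0.1 m), for 0.2 s.
2. the loaded tote is fully home against the bay's end wall (y of tote in the frame of bay below 0.006 m and distance between tote and bay below 0.015 m and x of blank1 in the frame of tote between -0.062 and 0.062 m and y of blank1 in the frame of tote between -0.107 and 0.107 m and z of blank1 in the frame of tote between -0.005 and 0.055 m and x of blank2 in the frame of tote between -0.062 and 0.062 m and y of blank2 in the frame of tote between -0.107 and 0.107 m and z of blank2 in the frame of tote between -0.005 and 0.055 m and x of blank3 in the frame of tote between -0.062 and 0.062 m and y of blank3 in the frame of tote between -0.107 and 0.107 m and z of blank3 in the frame of tote between -0.005 and 0.055 m and x of blank4 in the frame of tote between -0.062 and 0.062 m and y of blank4 in the frame of tote between -0.107 and 0.107 m and z of blank4 in the frame of tote between -0.005 and 0.055 m), for 0.2 s.
At the end, for the whole second after the job is handed in: Stop block flat on the mat, its centre within 40 mm of the mat's; every blank present inside the tote; tote on the rollers within 6 mm of the bay's end wall; bar flat on the jig, within 3 mm of fence and end stop and within 2 degrees of parallel; all at rest and released (all of step 2 and horizontal distance between stop_block and mat below 0.04 m and height (world z) of stop_block below 0.012 m and angle between stop_block's own z axis and vertical below 0.15 rad and x of bar in the frame of jig_seat between -0.004 and 0.003 m and y of bar in the frame of jig_seat between -0.004 and 0.003 m and angle between the y axis of bar and the y axis of jig, either way round below 0.035 rad and z of bar in the frame of jig_seat below 0.005 m and angle between bar's own z axis and vertical below 0.1 rad and linear speed of each of blank1, blank2, blank3, blank4, tote, bar, stop_block below 0.02 m/s); the robot touches nothing.
It fails at once if the tote is lifted off the rollers or tipped (z of tote in the frame of track above 0.065 m or angle between tote's own z axis and vertical above 0.25 rad).
It fails at once if the glue bottle, tape or screwdriver is moved by more than 30 mm (distance of any of glue, tape, screwdriver from where it was at the start of the episode above 0.03 m).
Of blank1, blank2, blank3, blank4 only 2 to 4 are there at a start; the rules pass over those that are not, and their reading is None.
At some moment in a run one of blank1, blank2, blank3, blank4, bar may be knocked a few centimetres aside while the robot is not near it.
It also fails if it takes over 210 s, if anything falls off the work surface, if the arm or the gripper's body presses on something with over 40 N, if the wrist force passes 120 N, or if a joint passes its speed limit or range.

ROBOT

A 6-joint arm with a two-finger parallel gripper is mounted at the origin on the work surface. World frame = base frame: x ahead of the robot, y to its left, z up, the work surface at z = 0. Lengths are in mm, angles in degrees, forces in N, time in s.
With the tool pointing down it reaches from about 350 to 850 mm from the base axis. Payload 8.1 kg.
Tool frame: the origin (TCP) lies on the centre line of the jaws, within the pads' length; the fingertips stand 14 mm ahead of it and the grasp point (between the pads) lies 5 mm behind it; z points along the fingers, y is the line along which they close (so a half turn about z gives the same grasp; the last joint's range is limited). The gripper opens to 85 mm and grips with 20 to 120 N. Pads are 22 mm wide; open, the fingers measure 114 mm over their backs; the gripper's body (76 mm by 85 mm) begins 54 mm behind the grasp point. The pads swing forward as they close: fully open they stand 13 mm farther back than shut.
Start: joints at [70.394, 7.471, 85.268, -0, 87.261, -4.893], TCP at [152.37, 580.335, 225.192] pointing down, gripper open.
Joint ranges: [-169.43, 169.43], [-51.17, 129.36], [1.28, 143.12], [-76.62, 256.62], [0, 156.53], [-152.29, 152.29]. Speed limits (degrees/s): [136.94, 136.94, 159.86, 180, 180, 180].

INTERFACE

Orientations are given as [roll, pitch, yaw] about the fixed x, y, z axes, in that order (R = Rz(yaw) Ry(pitch) Rx(roll)).
In Python, from bench import sense, snapshot, camera_info, hand_in gives the robot as it stands. The module is installed in compiled form; this text tells all that it offers.
- The arm moves only by the tool apply_moves, never from a script. Its argument "deltas" is a list of rows, each a list of 7 numbers: the shift along the tool's x, y, z scaled (see below), then the turn, a rotation vector about the tool's x, y, z scaled (see below), then the opening, from 0 (shut) to 1 (fully open). In form: [[dx, dy, dz, ax, ay, az, claw], ...]. A call has 1 to 8 rows; each row shifts and turns the commanded pose from where the row before left it, along the tool's axes as they then stand; what a row does not reach is not made up. The controller multiplies each number of a shift by 0.03 m and each number of a turn by 0.08 rad. A row lasts 1/8 s, in which the tool goes at most 62.5 mm and 10.7 degrees, less where a joint would pass 70% of its speed; a pose out of reach is approached as far as the arm can. A call with a number of a shift or a turn outside -1 to 1 is refused whole. A call with a gripper value outside its range is refused whole. The fingers move at their own pace and stop on an object; "grip_force" is the grip in N (left out, the last holds). Time passes only in rows, so rows that do not move let the fingers close. It gives the time, the measured TCP pose, the force, the opening and the grip force at its end, in the units of the state.
- sense(): the state, without advancing time (a new reading comes with each control period).
- snapshot(name): name is "side" or "top"; returns the picture (400x640x3 uint8, red, green, blue); there is no depth.
- camera_info(name): a dict with "vertical_fov" (degrees; the focal length in pixels is half the picture's height over the tangent of half this angle, whatever the lens; pixels are square), "cx", "cy" (the principal point, pixels), "k1" (the pictures are not rectified: a ray, as slopes to the right and down, at radius r is drawn at 1 + k1 r^2 times it, then the intrinsics apply), "origin" and "rotation" of the camera in the world. Camera axes: x right, y up, looking along -z (the intrinsics and any distortion apply to the point x, -y, -z); pixel columns grow to the right and rows downward; lengths in mm; the calibration is good to about 2 mm. A picture is of the moment at which its call begins. camera_info takes no time and is no camera call.
- hand_in(): hands the job in; it is judged then, once.
The state is a dict: "time": time; "joint_pos": joint angles; "qd": joint speeds; "joint_efforts": joint torques, N m; "tool_pos": TCP position; "tcp_rot": TCP orientation; "ft_force": force on the tool from outside, world axes, zero at the start; "wrist_torque": the same for the moment, N m; "finger_gap": finger opening in mm; "grip_force": force on a finger pad.
Only numpy, scipy, OpenCV 4.12 (cv2) and the standard library are available. Lean on these libraries where they do the work, as an engineer would, in place of code of your own. Each camera call takes 0.05 s, during which the arm holds its last target. There are 200 camera calls.

## Working session

There is one attempt and no reset: what is moved stays moved. The work goes in short steps, Python scripts to look and compute and a tool call to move; the robot and the scene stay as the last step left them, time stands still between calls to the robot, and variables do not carry over. Pictures are saved under pics/ and viewed, at most 14 in all, crops included, and the job is handed in when it is done.

Besides the shell and the picture viewer there is one more tool, called as name(argument=value, ...), one argument or row to a line, values as JSON. apply_moves: Moves the arm, as the interface text tells. Its arguments: {"type":"object","properties":{"deltas":{"type":"array"},"grip_force":{"type":"number"}},"required":["deltas"]}

```bash
mkdir -p pics; cat > h.py <<'E'
import numpy as np, cv2
from bench import sense, snapshot, camera_info
def K(n):
    c=camera_info(n); f=200/np.tan(np.radians(c["vertical_fov"]/2)); return c,f
def ray(n,u,v):
    c,f=K(n); xd=(u-c["cx"])/f; yd=(v-c["cy"])/f
    x,y=xd,yd
    for _ in range(30):
        s=1+c["k1"]*(x*x+y*y); x,y=xd/s,yd/s
    return np.array(c["origin"]),np.array(c["rotation"])@np.array([x,-y,-1])
def onz(n,u,v,z):
    o,d=ray(n,u,v); return (o+d*(z-o[2])/d[2])[:2]
def proj(n,p):
    c,f=K(n); q=np.array(c["rotation"]).T@(np.array(p,float)-c["origin"])
    x,y=q[0]/-q[2],-q[1]/-q[2]; s=1+c["k1"]*(x*x+y*y)
    return np.array([c["cx"]+f*x*s,c["cy"]+f*y*s])
def snap(n,name):
    im=snapshot(n)[:,:,::-1].copy(); cv2.imwrite(f"pics/{name}.png",im); return im
E
python3 - <<'E'
from h import *
for n in("top","side"):
    snap(n,n+"0"); print(camera_info(n))
print(sense())
E
```

```text
{'vertical_fov': 49.18201353969244, 'cx': 309.6635771728099, 'cy': 207.19852946645454, 'k1': -0.090779705411527, 'origin': array([ 299.61784   ,    8.08657615, 1326.63906899]), 'rotation': array([ 11.55615677,  -0.24600938, -90.90721009])}
{'vertical_fov': 47.90730346896787, 'cx': 327.13515865087334, 'cy': 206.58034405202548, 'k1': -0.004798718087176919, 'origin': array([ 149.40079091, -675.11277401, 1063.80084487]), 'rotation': array([ 39.43026614,  -0.77562704, -30.2336706 ])}
{'time': 0.1, 'joint_pos': array([ 7.03942229e+01,  7.51174472e+00,  8.53220043e+01,  1.25726883e-03,
        8.72613403e+01, -4.89283975e+00]), 'qd': array([ 0.04896666, -0.15855652, -0.18984276, -0.08755899, -0.08469684,
        0.019401  ]), 'joint_efforts': array([ 1.18541120e-03, -5.70951641e+01, -5.01941657e+01, -2.01468674e-04,
        8.32354854e-03,  4.25834958e-05]), 'tool_pos': array([152.18758424, 579.86716299, 224.24921234]), 'tcp_rot': array([-1.79905364e+02, -9.36154706e-03,  1.65286994e+02]), 'ft_force': array([-0.52551951, -0.47283817, -0.7335742 ]), 'wrist_torque': array([-0.00917495,  0.00387825,  0.01027058]), 'grip_force': 0.0, 'finger_gap': 85.5571406575838}
```

View pics/top0.png

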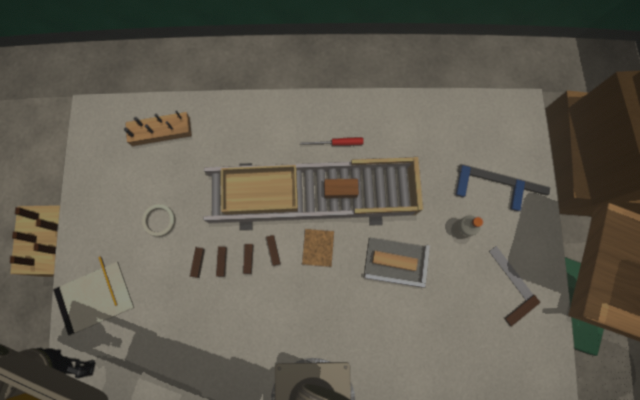

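View pics/side0.png

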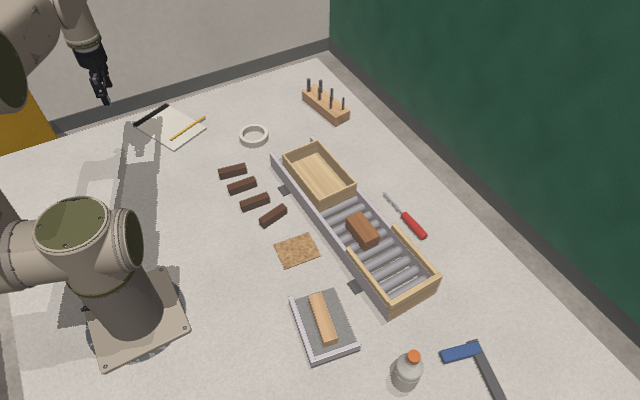

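```bash
sed -i '/^def ray/i from scipy.spatial.transform import Rotation as R' h.py
sed -i 's/c=camera_info(n); f=/c=camera_info(n); c["rotation"]=R.from_euler("xyz",c["rotation"],degrees=True).as_matrix(); f=/' h.py
cat >> h.py <<'E'
def blobs(n,im,lo,hi,zc,box=None,amin=40,amax=5000):
    """silhouette centres cast on z=zc, angle of longest hull edges (deg, world)"""
    m=cv2.inRange(cv2.cvtColor(im,cv2.COLOR_BGR2HSV),lo,hi)
    if box: k=np.zeros_like(m); k[box[1]:box[3],box[0]:box[2]]=1; m=m*k
    m=cv2.morphologyEx(m,cv2.MORPH_CLOSE,np.ones((3,3),np.uint8)); out=[]
    for c in cv2.findContours(m,cv2.RETR_EXTERNAL,cv2.CHAIN_APPROX_NONE)[0]:
        h=cv2.convexHull(c); a=cv2.contourArea(h)
        if not amin<a<amax: continue
        M=cv2.moments(h); u,v=M["m10"]/M["m00"],M["m01"]/M["m00"]
        p=np.array([onz(n,*q[0],zc) for q in h]).astype(np.float32)
        r=cv2.minAreaRect(p); b=cv2.boxPoints(r); e=max(b[1]-b[0],b[2]-b[1],key=np.linalg.norm)
        out.append((round(u,1),round(v,1),*np.round(onz(n,u,v,zc),1),*np.round(sorted(r[1]),0),round(float(np.degrees(np.arctan2(e[1],e[0]))%180),1),int(a)))
    return out
E
python3 - <<'E'
from h import *
t=cv2.imread("pics/top0.png"); s=cv2.imread("pics/side0.png")
for im,ps in((t,[(197,262),(341,187),(318,248),(396,262),(259,189),(385,275),(427,265),(212,193),(280,215)]),(s,[(232,171),(362,226),(297,250),(322,315),(318,172)])):
    h=cv2.cvtColor(im,cv2.COLOR_BGR2HSV); print([h[p[1],p[0]].tolist() for p in ps])
for n,im in(("top",t),("side",s)):
    print(n,"dark");[print(b) for b in blobs(n,im,(0,30,10),(20,255,75),15,(180,150,290,300),60)]
    for nm,lo,hi,z in(("blk",(0,90,70),(16,255,200),64),("mat",(5,60,80),(25,255,255),5),("bar",(8,60,130),(25,255,255),27)):
        print(n,nm);[print(b) for b in blobs(n,im,lo,hi,z,(180,130,460,360),100)]
c=cv2.resize(t[140:300,180:440],None,fx=3,fy=3,interpolation=cv2.INTER_CUBIC);cv2.imwrite("pics/c1.png",c)
E
```

```text
[[11, 112, 66], [13, 141, 105], [16, 127, 122], [18, 112, 146], [17, 109, 145], [23, 21, 96], [20, 16, 142], [17, 18, 97], [13, 12, 143]]
[[9, 58, 83], [13, 119, 157], [16, 100, 187], [16, 85, 212], [18, 76, 207]]
top dark
(221.5, 261.7, np.float64(404.8), np.float64(265.3), np.float64(24.0), np.float64(84.0), 177.1, 209)
(197.2, 262.4, np.float64(403.4), np.float64(338.8), np.float64(26.0), np.float64(85.0), 170.3, 231)
(248.0, 258.8, np.float64(412.4), np.float64(185.6), np.float64(22.0), np.float64(84.0), 177.9, 201)
(272.9, 250.4, np.float64(436.7), np.float64(110.9), np.float64(20.0), np.float64(86.0), 13.0, 180)
(257.1, 169.9, np.float64(689.0), np.float64(160.6), np.float64(6.0), np.float64(204.0), 91.9, 101)
top blk
(395.8, 257.1, np.float64(406.4), np.float64(-248.6), np.float64(16.0), np.float64(127.0), 77.6, 216)
(247.4, 257.1, np.float64(413.4), np.float64(180.8), np.float64(18.0), np.float64(78.0), 177.8, 145)
(272.8, 249.8, np.float64(433.4), np.float64(107.2), np.float64(18.0), np.float64(82.0), 13.1, 170)
(317.7, 247.2, np.float64(439.1), np.float64(-23.0), np.float64
[... 2751 characters left out ...]
64(410.8), np.float64(353.2), np.float64(50.0), np.float64(89.0), 170.7, 266)
(319.2, 174.9, np.float64(644.6), np.float64(197.2), np.float64(164.0), np.float64(282.0), 91.9, 3068)
side bar
(413.6, 354.6, np.float64(540.7), np.float64(-435.9), np.float64(24.0), np.float64(32.0), 150.0, 108)
(323.0, 319.1, np.float64(400.5), np.float64(-251.7), np.float64(38.0), np.float64(142.0), 77.6, 790)
(296.3, 250.3, np.float64(438.3), np.float64(-38.4), np.float64(89.0), np.float64(107.0), 174.3, 1037)
(362.5, 226.3, np.float64(642.6), np.float64(-59.4), np.float64(52.0), np.float64(106.0), 90.2, 515)
(320.3, 174.7, np.float64(638.0), np.float64(178.0), np.float64(159.0), np.float64(276.0), 91.9, 2922)
```

View pics/c1.png

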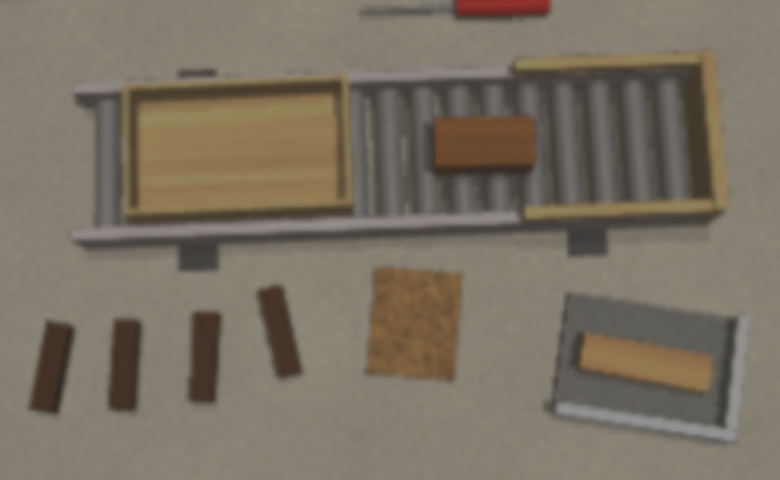

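```bash
cat >> h.py <<'E'
def plan(*wps):
    """wps: (x,y,z,yaw,n) ; prints rows (tool axes, scaled) from measured pose, tool kept vertical"""
    s=sense(); p=np.array(s["tool_pos"]); r=R.from_euler("xyz",s["tcp_rot"],degrees=True)
    print("t",round(s["time"],1),"at",p.round(1),np.round(s["tcp_rot"],1))
    for x,y,z,yaw,n in wps:
        q=np.array([x,y,z],float); g=R.from_euler("xyz",[180,0,yaw],degrees=True)
        rv=(r.inv()*g).as_rotvec()/n
        # n rows; each shift expressed in the frame at that row's start
        d=(q-p)/n; print("->",q,yaw,"n",n)
        print(" first",np.round(r.inv().apply(d)/30,3),"last",np.round((r*R.from_rotvec(rv*(n-1))).inv().apply(d)/30,3),"turn",np.round(rv/.08,3))
        p,r=q,g
E
python3 - <<'E'
from h import *
for z in(69.5,): print(onz("top",258.5,189.1,z),onz("side",319.2,174.9,z))
# track landmarks from crop/3+offset: rail ends on z=62
for u,v in((78,92),(78,236),(350,80),(352,220),(512,72),(520,216)): print("rail",onz("top",180+u/3,140+v/3,62))
for u,v in((557,408),(735,437),(742,318),(735,437)): print("jigwall",onz("top",180+u/3,140+v/3,36))
for u,v in((710,60),(718,205)): print("wall",onz("top",180+u/3,140+v/3,90))
plan((403,339,140,170,9),(403,339,18,170,5))
E
```

```text
[613.56706307 149.38120627] [614.48515334 143.9945423 ]
rail [675.35197635 309.78158646]
rail [528.13139211 304.90714887]
rail [683.30725844  35.74551808]
rail [540.19038166  35.16552014]
rail [ 689.42472576 -127.40787979]
rail [ 541.69849185 -130.06691488]
jigwall [ 355.02078296 -162.59572172]
jigwall [ 323.0816247  -336.69076572]
jigwall [ 439.90868894 -351.06787225]
jigwall [ 323.0816247  -336.69076572]
wall [ 690.99137196 -321.99439426]
wall [ 544.22997146 -319.92343072]
t 0.1 at [152.2 579.9 224.2] [-179.9   -0.   165.3]
-> [403. 339. 140.] 170 n 9
 first [-1.125 -0.626  0.313] last [-1.076 -0.707  0.312] turn [-0.002 -0.    -0.114]
-> [403. 339.  18.] 170 n 5
 first [-0.    -0.     0.813] last [-0.    -0.     0.813] turn [0. 0. 0.]
```

apply_moves(
  deltas=[
    [-0.92,-0.51,0.256,0,0,-0.09,0.65],
    [-0.92,-0.515,0.256,0,0,-0.09,0.65],
    [-0.91,-0.52,0.256,0,0,-0.09,0.65],
    [-0.91,-0.53,0.256,0,0,-0.09,0.65],
    [-0.9,-0.54,0.256,0,0,-0.09,0.65],
    [-0.9,-0.545,0.256,0,0,-0.09,0.65],
    [-0.9,-0.55,0.256,0,0,-0.09,0.65],
    [-0.89,-0.56,0.256,0,0,-0.09,0.65],
  ],
  grip_force=40,
)

```text
time: 1.1
tool_pos: [335.1, 404.7, 163.1]
tcp_rot: [-180.0, -0.0, 168.6]
ft_force: [-0.3, 0.8, -0.5]
finger_gap: 55.5
grip_force: 0.0
```

apply_moves(
  deltas=[
    [-0.89,-0.57,0.256,0,0,-0.09,0.65],
    [-0.88,-0.575,0.256,0,0,-0.09,0.65],
    [-0.88,-0.58,0.256,0,0,-0.09,0.65],
    [0,0,0,0,0,0,0.65],
  ],
)

```text
time: 1.6
tool_pos: [403.4, 337.9, 139.5]
tcp_rot: [-179.9, -0.1, 169.7]
ft_force: [-0.7, 0.9, 0.4]
finger_gap: 55.5
grip_force: 0.0
```

```bash
python3 - <<'E'
from h import *
plan((403,339,18,170,5),(403,339,140,170,5))
E
```

```text
t 1.6 at [403.4 337.9 139.5] [-1.799e+02 -1.000e-01  1.697e+02]
-> [403. 339.  18.] 170 n 5
 first [0.003 0.008 0.81 ] last [0.004 0.007 0.81 ] turn [-0.004 -0.003 -0.014]
-> [403. 339. 140.] 170 n 5
 first [ 0.     0.    -0.813] last [ 0.     0.    -0.813] turn [0. 0. 0.]
```

Accurate tracking. Descend, grip, lift.

apply_moves(
  deltas=[
    [0,0,0.85,0,0,0,0.65],
    [0,0,0.85,0,0,0,0.65],
    [0,0,0.85,0,0,0,0.65],
    [0,0,0.85,0,0,0,0.65],
    [0,0,0.65,0,0,0,0.65],
    [0,0,0,0,0,0,0.1],
    [0,0,0,0,0,0,0.1],
    [0,0,0,0,0,0,0.1],
  ],
)

```text
time: 2.6
tool_pos: [403.5, 340.4, 20.5]
tcp_rot: [179.9, 0.1, 169.8]
ft_force: [0.3, -1.4, 0.1]
finger_gap: 22.2
grip_force: 39.2
```

apply_moves(
  deltas=[
    [0,0,0,0,0,0,0.1],
    [0,0,0,0,0,0,0.1],
    [0,0,-0.85,0,0,0,0.1],
    [0,0,-0.85,0,0,0,0.1],
    [0,0,-0.85,0,0,0,0.1],
    [0,0,-0.85,0,0,0,0.1],
    [0,0,-0.65,0,0,0,0.1],
  ],
)

```text
time: 3.48
tool_pos: [403.1, 339.9, 142.0]
tcp_rot: [180.0, 0.0, 169.8]
ft_force: [0.6, -0.1, -1.5]
finger_gap: 22.2
grip_force: 39.3
```

```bash
python3 - <<'E'
from h import *
im=snap("top","t1")
[print(b) for b in blobs("top",im,(0,30,10),(20,255,75),15,(180,230,290,300),60)]
c,s=np.cos(np.radians(1.8)),np.sin(np.radians(1.8))
for ty in(-70,-23.3,23.3,70): print(ty,(614-s*ty,147+c*ty))
plan((611.8,217,140,181.8,9),(611.8,217,68,181.8,3))
E
```

```text
(221.4, 261.5, np.float64(405.3), np.float64(265.5), np.float64(23.0), np.float64(82.0), 177.4, 204)
(247.9, 258.7, np.float64(412.9), np.float64(185.8), np.float64(22.0), np.float64(84.0), 177.9, 193)
(196.7, 272.3, np.float64(373.8), np.float64(339.5), np.float64(65.0), np.float64(200.0), 27.9, 1183)
(273.0, 250.3, np.float64(437.1), np.float64(110.4), np.float64(18.0), np.float64(84.0), 13.9, 151)
-70 (np.float64(616.198753135469), np.float64(77.03454077439879))
-23.3 (np.float64(614.7318706865204), np.float64(123.71149714347845))
23.3 (np.float64(613.2681293134796), np.float64(170.28850285652155))
70 (np.float64(611.801246864531), np.float64(216.9654592256012))
t 3.5 at [404.3 340.7 144.8] [179.8   0.2 169.8]
-> [611.8 217.  140. ] 181.8 n 9
 first [-0.837 -0.315  0.019] last [-0.765 -0.464  0.018] turn [ 0.004  0.005 -0.29 ]
-> [611.8 217.   68. ] 181.8 n 3
 first [ 0.  -0.   0.8] last [ 0.  -0.   0.8] turn [0. 0. 0.]
```

apply_moves(
  deltas=[
    [-0.84,-0.32,0.03,0,0,-0.29,0.1],
    [-0.83,-0.335,0.03,0,0,-0.29,0.1],
    [-0.82,-0.355,0.03,0,0,-0.29,0.1],
    [-0.81,-0.37,0.03,0,0,-0.29,0.1],
    [-0.805,-0.39,0.03,0,0,-0.29,0.1],
    [-0.795,-0.41,0.03,0,0,-0.29,0.1],
    [-0.785,-0.43,0.03,0,0,-0.29,0.1],
    [-0.775,-0.445,0.03,0,0,-0.29,0.1],
  ],
)

```text
time: 4.53
tool_pos: [587.5, 229.1, 132.5]
tcp_rot: [-180.0, -0.1, -179.5]
ft_force: [0.3, -0.4, -0.5]
finger_gap: 22.0
grip_force: 39.3
```

apply_moves(
  deltas=[
    [-0.765,-0.46,0.03,0,0,-0.29,0.1],
    [0,0,0,0,0,0,0.1],
    [0,0,0,0,0,0,0.1],
  ],
)

```text
time: 4.9
tool_pos: [609.5, 216.2, 131.8]
tcp_rot: [-180.0, -0.1, -178.2]
ft_force: [-1.2, -0.0, -1.0]
finger_gap: 22.3
grip_force: 39.3
```

```bash
python3 - <<'E'
from h import *
im=snap("top","t2"); cv2.imwrite("pics/c2.png",cv2.resize(im[140:300,160:420],None,fx=3,fy=3,interpolation=cv2.INTER_CUBIC))
plan((611.8,217,68,181.8,3))
E
```

```text
t 5.0 at [609.4 216.5 132. ] [-1.800e+02 -1.000e-01 -1.782e+02]
-> [611.8 217.   68. ] 181.8 n 3
 first [-0.028  0.005  0.711] last [-0.027  0.005  0.711] turn [-0.    -0.005 -0.001]
```

View pics/c2.png

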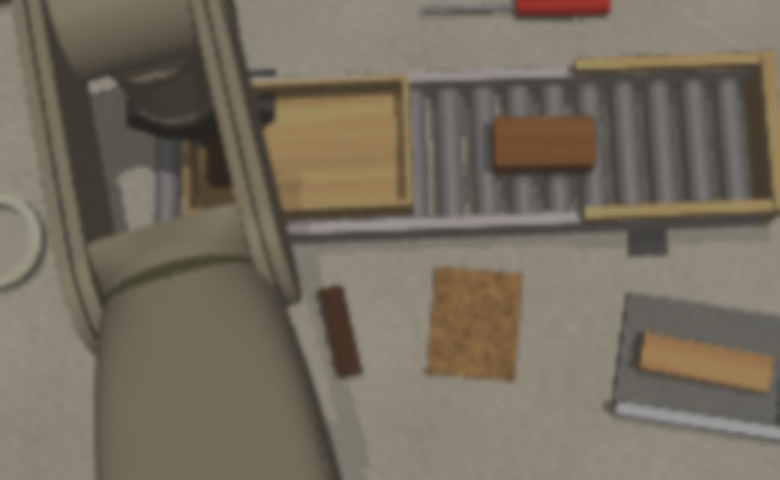

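apply_moves(
  deltas=[
    [0,0,0.7,0,0,0,0.1],
    [0,0,0.7,0,0,0,0.1],
    [0,0,0.7,0,0,0,0.1],
    [0,0,0,0,0,0,0.1],
    [0,0,0,0,0,0,0.1],
    [0,0,0,0,0,0,0.38],
    [0,0,0,0,0,0,0.38],
  ],
)

```text
time: 5.82
tool_pos: [610.6, 216.1, 70.1]
tcp_rot: [180.0, 0.0, -178.2]
ft_force: [-0.8, 0.0, -0.4]
finger_gap: 32.1
grip_force: 0.0
```

apply_moves(
  deltas=[
    [0,0,-0.8,0,0,0,0.38],
    [0,0,-0.8,0,0,0,0.38],
    [0,0,-0.8,0,0,0,0.4],
    [0,0,0,0,0,0,0.6],
  ],
)

```text
time: 6.32
tool_pos: [612.1, 216.6, 144.7]
tcp_rot: [179.9, 0.3, -178.2]
ft_force: [-0.1, -0.3, -0.1]
finger_gap: 50.4
grip_force: 0.0
```

```bash
python3 - <<'E'
from h import *
plan((405,265.5,130,177.4,7),(405,265.5,18,177.4,4))
plan((405,265.5,18,177.4,4),(613.2,170.3,132,181.8,7))
E
```

```text
t 6.3 at [612.1 216.6 144.7] [ 179.9    0.3 -178.2]
-> [405.  265.5 130. ] 177.4 n 7
 first [0.979 0.264 0.065] last [0.994 0.199 0.069] turn [0.003 0.01  0.137]
-> [405.  265.5  18. ] 177.4 n 4
 first [ 0.    -0.     0.933] last [ 0.    -0.     0.933] turn [0. 0. 0.]
t 6.3 at [612.1 216.6 144.7] [ 179.9    0.3 -178.2]
-> [405.  265.5  18. ] 177.4 n 4
 first [1.718 0.46  1.047] last [1.738 0.362 1.054] turn [0.005 0.017 0.239]
-> [613.2 170.3 132. ] 181.8 n 7
 first [-1.011 -0.408 -0.543] last [-0.982 -0.474 -0.543] turn [-0.     0.    -0.137]
```

apply_moves(
  deltas=[
    [0.98,0.264,0.065,0,0,0.137,0.65],
    [0.98,0.25,0.065,0,0,0.137,0.65],
    [0.985,0.24,0.065,0,0,0.137,0.65],
    [0.985,0.23,0.065,0,0,0.137,0.65],
    [0.99,0.22,0.065,0,0,0.137,0.65],
    [0.99,0.21,0.065,0,0,0.137,0.65],
    [0.99,0.2,0.065,0,0,0.137,0.65],
    [0,0,0,0,0,0,0.65],
  ],
)

```text
time: 7.32
tool_pos: [401.1, 264.9, 126.4]
tcp_rot: [-179.9, -0.1, 177.5]
ft_force: [-0.1, -0.0, 0.2]
finger_gap: 55.4
grip_force: 0.0
```

```bash
python3 - <<'E'
from h import *
im=snap("side","s2")
[print(b) for b in blobs("side",im,(0,90,70),(16,255,200),15,(200,150,290,240),60)]
im=snap("top","t3")
[print(b) for b in blobs("top",im,(0,30,10),(20,255,75),15,(180,230,290,300),60)]
plan((405,265.5,18,177.4,4))
E
```

```text
(272.1, 213.1, np.float64(441.0), np.float64(122.0), np.float64(21.0), np.float64(87.0), 12.4, 156)
(253.4, 199.2, np.float64(415.1), np.float64(199.3), np.float64(22.0), np.float64(88.0), 177.2, 150)
(193.5, 263.6, np.float64(400.0), np.float64(350.1), np.float64(38.0), np.float64(70.0), 97.5, 192)
(247.7, 259.0, np.float64(411.9), np.float64(186.4), np.float64(23.0), np.float64(85.0), 176.2, 210)
(223.3, 266.6, np.float64(390.0), np.float64(259.6), np.float64(46.0), np.float64(209.0), 25.1, 705)
(272.8, 250.2, np.float64(437.5), np.float64(111.1), np.float64(19.0), np.float64(84.0), 13.9, 163)
t 7.4 at [403.3 264.7 127.4] [-180.    -0.   177.4]
-> [405.  265.5  18. ] 177.4 n 4
 first [-0.014  0.007  0.912] last [-0.014  0.007  0.912] turn [-0.001 -0.     0.002]
```

apply_moves(
  deltas=[
    [0,0,0.92,0,0,0,0.65],
    [0,0,0.92,0,0,0,0.65],
    [0,0,0.92,0,0,0,0.65],
    [0,0,0.9,0,0,0,0.65],
    [0,0,0,0,0,0,0.1],
    [0,0,0,0,0,0,0.1],
    [0,0,0,0,0,0,0.1],
    [0,0,0,0,0,0,0.1],
  ],
)

```text
time: 8.43
tool_pos: [404.1, 265.2, 19.2]
tcp_rot: [179.9, 0.1, 177.4]
ft_force: [-0.3, 0.1, -0.4]
finger_gap: 22.5
grip_force: 40.2
```

apply_moves(
  deltas=[
    [0,0,-0.95,0,0,0,0.1],
    [0,0,-0.95,0,0,0,0.1],
    [0,0,-0.95,0,0,0,0.1],
    [0,0,-0.95,0,0,0,0.1],
    [0,0,0,0,0,0,0.1],
    [0,0,0,0,0,0,0.1],
  ],
)

```text
time: 9.18
tool_pos: [402.9, 264.7, 131.5]
tcp_rot: [-180.0, -0.0, 177.4]
ft_force: [-0.4, -0.5, -1.2]
finger_gap: 22.4
grip_force: 40.2
```

```bash
python3 - <<'E'
from h import *
plan((613.2,170.3,132,181.8,7))
E
```

```text
t 9.2 at [402.9 264.7 131.5] [-180.    -0.   177.4]
-> [613.2 170.3 132. ] 181.8 n 7
 first [-1.021 -0.404 -0.003] last [-0.992 -0.47  -0.002] turn [-0.    -0.001 -0.137]
```

apply_moves(
  deltas=[
    [-0.893,-0.354,0,0,0,-0.12,0.1],
    [-0.89,-0.362,0,0,0,-0.12,0.1],
    [-0.886,-0.37,0,0,0,-0.12,0.1],
    [-0.883,-0.378,0,0,0,-0.12,0.1],
    [-0.879,-0.386,0,0,0,-0.12,0.1],
    [-0.875,-0.395,0,0,0,-0.12,0.1],
    [-0.872,-0.403,0,0,0,-0.12,0.1],
    [-0.868,-0.411,0,0,0,-0.12,0.1],
  ],
)

```text
time: 10.18
tool_pos: [613.2, 169.9, 129.7]
tcp_rot: [-180.0, -0.2, -178.2]
ft_force: [1.0, -0.2, -0.8]
finger_gap: 22.7
grip_force: 40.2
```

apply_moves(
  deltas=[
    [0,0,0,0,0,0,0.1],
    [0,0,0,0,0,0,0.1],
  ],
)

```text
time: 10.42
tool_pos: [612.3, 170.6, 130.4]
tcp_rot: [-180.0, -0.2, -178.2]
ft_force: [0.2, -0.2, -1.0]
finger_gap: 22.4
grip_force: 40.2
```

```bash
python3 - <<'E'
from h import *
plan((613.2,170.3,69,181.8,3))
im=snap("side","s3");t=snap("top","t4")
a=cv2.resize(im[110:260,220:400],None,fx=2.2,fy=2.2);b=cv2.resize(t[150:240,200:310],None,fx=3.6,fy=3.6)[:330]
b=cv2.copyMakeBorder(b,0,330-b.shape[0],0,0,cv2.BORDER_CONSTANT);cv2.imwrite("pics/c3.png",np.hstack([a,b])[:, :800])
E
```

```text
t 10.4 at [612.3 170.6 130.4] [-180.    -0.2 -178.2]
-> [613.2 170.3  69. ] 181.8 n 3
 first [-0.012 -0.003  0.683] last [-0.011 -0.003  0.683] turn [-0.001 -0.012 -0.002]
```

View pics/c3.png

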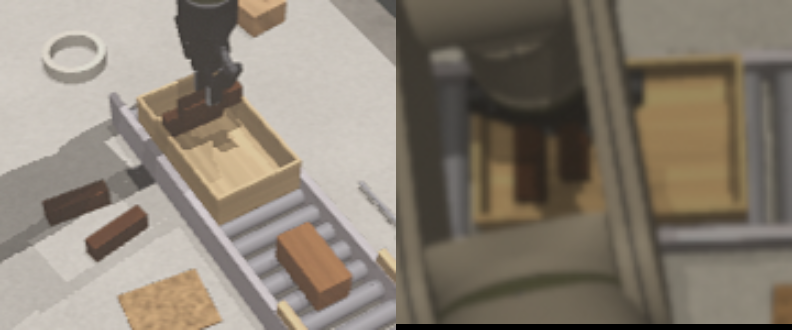

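apply_moves(
  deltas=[
    [0,0,0.68,0,0,0,0.1],
    [0,0,0.68,0,0,0,0.1],
    [0,0,0.68,0,0,0,0.1],
    [0,0,0,0,0,0,0.1],
    [0,0,0,0,0,0,0.1],
    [0,0,0,0,0,0,0.37],
    [0,0,0,0,0,0,0.37],
  ],
)

```text
time: 11.4
tool_pos: [614.2, 170.6, 71.8]
tcp_rot: [180.0, 0.1, -178.2]
ft_force: [0.6, -0.0, -0.2]
finger_gap: 31.4
grip_force: 0.0
```

apply_moves(
  deltas=[
    [0,0,-0.8,0,0,0,0.37],
    [0,0,-0.8,0,0,0,0.37],
    [0,0,-0.7,0,0,0,0.4],
    [0,0,0,0,0,0,0.6],
  ],
)

```text
time: 11.9
tool_pos: [615.3, 170.9, 142.8]
tcp_rot: [180.0, 0.3, -178.2]
ft_force: [0.9, -0.4, 0.5]
finger_gap: 50.4
grip_force: 0.0
```

```bash
python3 - <<'E'
from h import *
im=snap("side","s4")
[print(b) for b in blobs("side",im,(0,90,70),(16,255,200),15,(200,150,290,240),60)]
im=snap("top","t5")
[print(b) for b in blobs("top",im,(0,30,10),(20,255,75),15,(180,230,290,300),60)]
plan((412.3,186,130,177.4,7),(412.3,186,18,177.4,4))
E
```

```text
(272.1, 213.1, np.float64(441.1), np.float64(122.1), np.float64(21.0), np.float64(87.0), 12.4, 157)
(274.1, 250.8, np.float64(435.7), np.float64(107.3), np.float64(17.0), np.float64(100.0), 15.9, 131)
t 12.0 at [613.5 170.5 139.6] [-180.    -0.  -178.2]
-> [412.3 186.  130. ] 177.4 n 7
 first [0.955 0.104 0.046] last [0.96  0.041 0.046] turn [-0.    -0.     0.137]
-> [412.3 186.   18. ] 177.4 n 4
 first [ 0.    -0.     0.933] last [ 0.    -0.     0.933] turn [0. 0. 0.]
```

```bash
python3 - <<'E'
import cv2
im=cv2.imread("pics/s4.png");cv2.imwrite("pics/c4.png",cv2.resize(im[100:260,180:400],None,fx=3,fy=3))
E
```

```text
(no output)
```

View pics/c4.png

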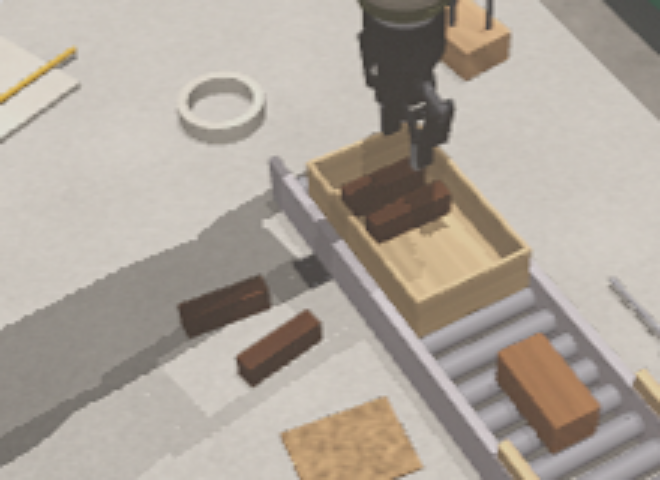

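apply_moves(
  deltas=[
    [0.955,0.1,0.046,0,0,0.137,0.65],
    [0.955,0.09,0.046,0,0,0.137,0.65],
    [0.955,0.08,0.046,0,0,0.137,0.65],
    [0.955,0.07,0.046,0,0,0.137,0.65],
    [0.96,0.06,0.046,0,0,0.137,0.65],
    [0.96,0.05,0.046,0,0,0.137,0.65],
    [0.96,0.04,0.046,0,0,0.137,0.65],
    [0,0,0,0,0,0,0.65],
  ],
)

```text
time: 13.0
tool_pos: [410.2, 185.4, 128.6]
tcp_rot: [-179.9, -0.2, 177.5]
ft_force: [0.2, -0.2, -0.0]
finger_gap: 55.6
grip_force: 0.0
```

apply_moves(
  deltas=[
    [0,0,0.92,0,0,0,0.65],
    [0,0,0.92,0,0,0,0.65],
    [0,0,0.92,0,0,0,0.65],
    [0,0,0.92,0,0,0,0.65],
    [0,0,0,0,0,0,0.1],
    [0,0,0,0,0,0,0.1],
    [0,0,0,0,0,0,0.1],
    [0,0,0,0,0,0,0.1],
  ],
)

```text
time: 14.0
tool_pos: [413.4, 185.8, 20.9]
tcp_rot: [180.0, 0.1, 177.4]
ft_force: [0.0, 0.3, 0.1]
finger_gap: 22.3
grip_force: 39.2
```

apply_moves(
  deltas=[
    [0,0,-0.95,0,0,0,0.1],
    [0,0,-0.95,0,0,0,0.1],
    [0,0,-0.95,0,0,0,0.1],
    [0,0,-0.95,0,0,0,0.1],
    [0,0,0,0,0,0,0.1],
    [0,0,0,0,0,0,0.1],
  ],
)

```text
time: 14.75
tool_pos: [412.3, 185.5, 133.3]
tcp_rot: [-180.0, -0.0, 177.4]
ft_force: [0.3, 0.7, -0.7]
finger_gap: 22.5
grip_force: 39.4
```

```bash
python3 - <<'E'
from h import *
plan((614.7,123.7,132,181.8,8))
E
```

```text
t 14.8 at [412.3 185.5 133.3] [-180.    -0.   177.4]
-> [614.7 123.7 132. ] 181.8 n 8
 first [-0.854 -0.219  0.005] last [-0.837 -0.276  0.005] turn [-0.   -0.   -0.12]
```

apply_moves(
  deltas=[
    [-0.854,-0.22,0,0,0,-0.12,0.1],
    [-0.852,-0.228,0,0,0,-0.12,0.1],
    [-0.849,-0.236,0,0,0,-0.12,0.1],
    [-0.847,-0.244,0,0,0,-0.12,0.1],
    [-0.845,-0.252,0,0,0,-0.12,0.1],
    [-0.842,-0.26,0,0,0,-0.12,0.1],
    [-0.84,-0.268,0,0,0,-0.12,0.1],
    [-0.837,-0.276,0,0,0,-0.12,0.1],
  ],
)

```text
time: 15.75
tool_pos: [614.5, 123.2, 131.5]
tcp_rot: [-180.0, -0.2, -178.2]
ft_force: [-0.8, -0.0, -0.8]
finger_gap: 22.4
grip_force: 39.4
```

apply_moves(
  deltas=[
    [0,0,0,0,0,0,0.1],
    [0,0,0,0,0,0,0.1],
    [0,0,0.5,0,0,0,0.1],
    [0,0,0,0,0,0,0.1],
  ],
)

```text
time: 16.25
tool_pos: [612.9, 123.8, 116.4]
tcp_rot: [-180.0, -0.2, -178.2]
ft_force: [-0.7, -0.3, -1.5]
finger_gap: 22.4
grip_force: 39.4
```

```bash
python3 - <<'E'
from h import *
plan((614.7,123.7,69,181.8,2))
E
```

```text
t 16.2 at [612.9 123.8 116.4] [-180.    -0.2 -178.2]
-> [614.7 123.7  69. ] 181.8 n 2
 first [-0.034 -0.002  0.791] last [-0.032 -0.002  0.791] turn [-0.002 -0.024  0.003]
```

apply_moves(
  deltas=[
    [0,0,0.52,0,0,0,0.1],
    [0,0,0.52,0,0,0,0.1],
    [0,0,0.52,0,0,0,0.1],
    [0,0,0,0,0,0,0.1],
    [0,0,0,0,0,0,0.1],
    [0,0,0,0,0,0,0.37],
    [0,0,0,0,0,0,0.37],
  ],
)

```text
time: 17.12
tool_pos: [615.6, 123.7, 73.0]
tcp_rot: [180.0, 0.1, -178.2]
ft_force: [-0.5, 0.1, -0.4]
finger_gap: 31.6
grip_force: 0.0
```

apply_moves(
  deltas=[
    [0,0,-0.8,0,0,0,0.37],
    [0,0,-0.8,0,0,0,0.37],
    [0,0,-0.7,0,0,0,0.4],
    [0,0,0,0,0,0,0.6],
  ],
)

```text
time: 17.62
tool_pos: [616.6, 123.9, 143.9]
tcp_rot: [180.0, 0.3, -178.2]
ft_force: [0.0, 0.1, -0.0]
finger_gap: 50.4
grip_force: 0.0
```

```bash
python3 - <<'E'
from h import *
im=snap("side","s5")
[print(b) for b in blobs("side",im,(0,40,40),(16,255,125),15,(200,150,290,240),60)]
im=snap("top","t6")
[print(b) for b in blobs("top",im,(0,30,10),(20,255,75),15,(180,230,290,300),60)]
plan((437,111,130,193,7),(437,111,18,193,4))
E
```

```text
(272.7, 215.6, np.float64(438.2), np.float64(112.7), np.float64(41.0), np.float64(101.0), 13.5, 335)
t 17.7 at [614.8 123.6 140.8] [-180.     0.  -178.2]
-> [437. 111. 130.] 193 n 7
 first [ 0.848 -0.034  0.051] last [0.842 0.108 0.051] turn [-0.     0.    -0.349]
-> [437. 111.  18.] 193 n 4
 first [-0.    -0.     0.933] last [-0.    -0.     0.933] turn [0. 0. 0.]
```

apply_moves(
  deltas=[
    [0.848,-0.034,0.05,0,0,-0.349,0.7],
    [0.848,-0.01,0.05,0,0,-0.349,0.7],
    [0.848,0.013,0.05,0,0,-0.349,0.7],
    [0.848,0.037,0.05,0,0,-0.349,0.7],
    [0.846,0.06,0.05,0,0,-0.349,0.7],
    [0.844,0.084,0.05,0,0,-0.349,0.7],
    [0.842,0.108,0.05,0,0,-0.349,0.7],
    [0,0,0,0,0,0,0.7],
  ],
)

```text
time: 18.73
tool_pos: [435.1, 110.8, 128.9]
tcp_rot: [180.0, -0.2, -167.0]
ft_force: [0.1, -0.2, 0.1]
finger_gap: 59.7
grip_force: 0.0
```

apply_moves(
  deltas=[
    [0,0,0.92,0,0,0,0.7],
    [0,0,0.92,0,0,0,0.7],
    [0,0,0.92,0,0,0,0.7],
    [0,0,0.94,0,0,0,0.7],
    [0,0,0,0,0,0,0.1],
    [0,0,0,0,0,0,0.1],
    [0,0,0,0,0,0,0.1],
    [0,0,0,0,0,0,0.1],
  ],
)

```text
time: 19.73
tool_pos: [438.1, 111.0, 20.6]
tcp_rot: [-180.0, 0.1, -167.0]
ft_force: [0.2, 0.1, -0.2]
finger_gap: 22.4
grip_force: 39.2
```

apply_moves(
  deltas=[
    [0,0,-0.95,0,0,0,0.1],
    [0,0,-0.95,0,0,0,0.1],
    [0,0,-0.95,0,0,0,0.1],
    [0,0,-0.95,0,0,0,0.1],
    [0,0,0,0,0,0,0.1],
    [0,0,0,0,0,0,0.1],
  ],
)

```text
time: 20.48
tool_pos: [436.9, 110.9, 133.1]
tcp_rot: [-180.0, -0.0, -167.0]
ft_force: [-0.5, 0.6, -0.2]
finger_gap: 22.1
grip_force: 39.3
```

```bash
python3 - <<'E'
from h import *
plan((616.2,77,132,181.8,8))
E
```

```text
t 20.5 at [436.9 110.9 133.1] [-180.   -0. -167.]
-> [616.2  77.  132. ] 181.8 n 8
 first [-0.696 -0.305  0.004] last [-0.738 -0.183  0.005] turn [-0.    -0.     0.305]
```

apply_moves(
  deltas=[
    [-0.696,-0.305,0,0,0,0.305,0.1],
    [-0.703,-0.288,0,0,0,0.305,0.1],
    [-0.71,-0.27,0,0,0,0.305,0.1],
    [-0.716,-0.253,0,0,0,0.305,0.1],
    [-0.722,-0.236,0,0,0,0.305,0.1],
    [-0.728,-0.218,0,0,0,0.305,0.1],
    [-0.733,-0.2,0,0,0,0.305,0.1],
    [-0.738,-0.183,0,0,0,0.305,0.1],
  ],
)

```text
time: 21.48
tool_pos: [615.9, 76.9, 131.3]
tcp_rot: [-180.0, -0.2, -178.2]
ft_force: [0.4, 0.4, 0.1]
finger_gap: 22.3
grip_force: 39.3
```

apply_moves(
  deltas=[
    [0,0,0,0,0,0,0.1],
    [0,0,0,0,0,0,0.1],
    [0,0,0.5,0,0,0,0.1],
    [0,0,0,0,0,0,0.1],
  ],
)

```text
time: 21.98
tool_pos: [614.4, 77.2, 116.2]
tcp_rot: [-180.0, -0.2, -178.2]
ft_force: [-0.6, 0.1, -0.3]
finger_gap: 22.4
grip_force: 39.3
```

```bash
python3 - <<'E'
from h import *
plan((616.2,77,69,181.8,3))
im=snap("side","s6");cv2.imwrite("pics/c5.png",cv2.resize(im[100:260,220:400],None,fx=3,fy=3))
E
```

```text
t 22.0 at [614.4  77.2 116.2] [-180.    -0.2 -178.2]
-> [616.2  77.   69. ] 181.8 n 3
 first [-0.022 -0.003  0.524] last [-0.021 -0.003  0.524] turn [-0.    -0.016  0.003]
```

View pics/c5.png

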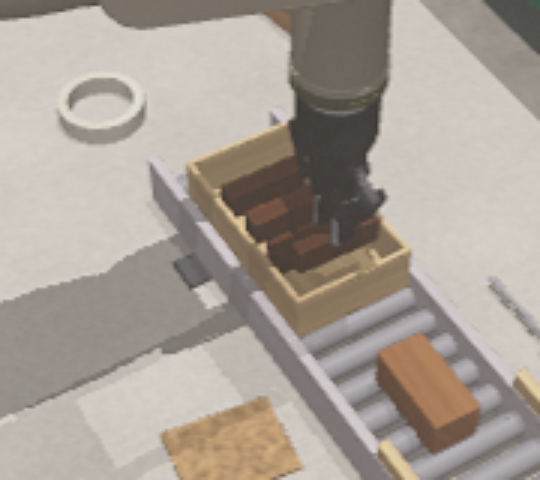

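apply_moves(
  deltas=[
    [0,-0.05,0.52,0,0,0,0.1],
    [0,0,0.52,0,0,0,0.1],
    [0,0,0.52,0,0,0,0.1],
    [0,0,0,0,0,0,0.1],
    [0,0,0,0,0,0,0.1],
    [0,0,0,0,0,0,0.37],
    [0,0,0,0,0,0,0.37],
  ],
)

```text
time: 22.9
tool_pos: [617.0, 75.6, 72.7]
tcp_rot: [-180.0, 0.1, -178.2]
ft_force: [0.2, -0.6, 1.3]
finger_gap: 31.6
grip_force: 0.0
```

apply_moves(
  deltas=[
    [0,0,-0.8,0,0,0,0.37],
    [0,0,-0.8,0,0,0,0.37],
    [0,0,-0.8,0,0,0,0.4],
    [0,0,-0.3,0,0,0,0.6],
    [0,0,0,0,0,0,0.9],
  ],
)

```text
time: 23.52
tool_pos: [616.9, 75.7, 153.5]
tcp_rot: [180.0, 0.1, -178.2]
ft_force: [0.5, 0.2, -1.3]
finger_gap: 67.8
grip_force: 0.0
```

```bash
python3 - <<'E'
from h import *
im=snap("side","s7")
plan((617.5,-94,155,91,20),(617.5,-94,67,91,3))
E
```

```text
t 23.6 at [616.3  75.7 152.3] [ 180.    -0.  -178.2]
-> [617.5 -94.  155. ] 91 n 20
 first [ 0.007 -0.283 -0.004] last [-0.282 -0.025 -0.004] turn [-0.    -0.     0.991]
-> [617.5 -94.   67. ] 91 n 3
 first [-0.    -0.     0.978] last [-0.    -0.     0.978] turn [0. 0. 0.]
```

apply_moves(
  deltas=[
    [0,0,0,0,0,1,1],
    [0,0,0,0,0,1,1],
    [0,0,0,0,0,1,1],
    [0,0,0,0,0,1,1],
    [0,0,0,0,0,1,1],
    [0,0,0,0,0,1,1],
    [0,0,0,0,0,1,1],
    [0,0,0,0,0,1,1],
  ],
)

```text
time: 24.58
tool_pos: [615.4, 75.6, 150.9]
tcp_rot: [-179.9, -0.1, 145.0]
ft_force: [-0.1, 0.4, -0.1]
finger_gap: 85.4
grip_force: 0.0
```

apply_moves(
  deltas=[
    [0,0,0,0,0,1,1],
    [0,0,0,0,0,1,1],
    [0,0,0,0,0,1,1],
    [0,0,0,0,0,1,1],
    [0,0,0,0,0,1,1],
    [0,0,0,0,0,1,1],
    [0,0,0,0,0,1,1],
    [0,0,0,0,0,1,1],
  ],
)

```text
time: 25.58
tool_pos: [615.5, 75.6, 150.9]
tcp_rot: [-179.9, -0.0, 108.3]
ft_force: [0.6, -0.2, 0.1]
finger_gap: 85.1
grip_force: 0.0
```

apply_moves(
  deltas=[
    [0,0,0,0,0,1,1],
    [0,0,0,0,0,1,1],
    [0,0,0,0,0,1,1],
    [0,0,0,0,0,1,1],
    [-0.95,0,0,0,0,0,1],
    [-0.95,0,0,0,0,0,1],
    [-0.95,0,0,0,0,0,1],
    [-0.95,0,0,0,0,0,1],
  ],
)

```text
time: 26.58
tool_pos: [615.7, -39.1, 150.9]
tcp_rot: [-179.9, -0.0, 90.1]
ft_force: [-0.7, -0.1, 0.0]
finger_gap: 85.1
grip_force: 0.0
```

apply_moves(
  deltas=[
    [-0.95,0,0,0,0,0,1],
    [-0.9,0,0,0,0,0,1],
    [0,0,0,0,0,0,1],
    [0,0,0,0,0,0,1],
  ],
)

```text
time: 27.08
tool_pos: [616.2, -93.3, 151.6]
tcp_rot: [-179.9, -0.0, 90.1]
ft_force: [0.0, 0.2, 0.5]
finger_gap: 85.3
grip_force: 0.0
```

```bash
python3 - <<'E'
from h import *
im=snap("side","s8")
for lo in((0,90,70),): [print(b) for b in blobs("side",im,lo,(16,255,200),64.5,(330,190,400,260),100)]
plan((617.5,-94,67,90,3))
E
```

```text
(362.1, 230.3, np.float64(616.1), np.float64(-92.5), np.float64(66.0), np.float64(119.0), 90.3, 767)
t 27.1 at [616.4 -93.  151.9] [-179.9   -0.    90.2]
-> [617.5 -94.   67. ] 90 n 3
 first [-0.012  0.013  0.943] last [-0.011  0.013  0.943] turn [-0.005 -0.003  0.012]
```

apply_moves(
  deltas=[
    [0,0,0.9,0,0,0,1],
    [0,0,0.9,0,0,0,1],
    [0,0,0.9,0,0,0,1],
    [0,0,0,0,0,0,1],
    [0,0,0,0,0,0,0.4],
    [0,0,0,0,0,0,0.4],
    [0,0,0,0,0,0,0.4],
    [0,0,0,0,0,0,0.4],
  ],
)

```text
time: 28.12
tool_pos: [618.2, -94.1, 74.0]
tcp_rot: [179.8, 0.0, 90.1]
ft_force: [-1.2, 0.4, 6.4]
finger_gap: 48.4
grip_force: 41.4
```

apply_moves(
  deltas=[
    [0,0,0,0,0,0,0.4],
    [0,0,-0.6,0,0,0,0.4],
    [0,0,-0.8,0,0,0,0.4],
    [0,0,-0.8,0,0,0,0.4],
    [0,0,0,0,0,0,0.4],
    [0,0,0,0,0,0,0.4],
  ],
)

```text
time: 28.88
tool_pos: [616.5, -93.8, 137.4]
tcp_rot: [-180.0, -0.0, 90.1]
ft_force: [0.3, 0.8, -0.7]
finger_gap: 48.3
grip_force: 41.5
```

```bash
python3 - <<'E'
from h import *
plan((444.5,-24.5,137,84.3,8),(444.5,-24.5,31,84.3,4))
E
```

```text
t 28.9 at [616.5 -93.8 137.4] [-180.    -0.    90.1]
-> [444.5 -24.5 137. ] 84.3 n 8
 first [ 0.29  -0.716  0.002] last [ 0.226 -0.739  0.002] turn [-0.001 -0.     0.159]
-> [444.5 -24.5  31. ] 84.3 n 4
 first [ 0.    -0.     0.883] last [ 0.    -0.     0.883] turn [0. 0. 0.]
```

apply_moves(
  deltas=[
    [0.29,-0.716,0,0,0,0.159,0.4],
    [0.281,-0.719,0,0,0,0.159,0.4],
    [0.272,-0.723,0,0,0,0.159,0.4],
    [0.263,-0.726,0,0,0,0.159,0.4],
    [0.254,-0.729,0,0,0,0.159,0.4],
    [0.245,-0.732,0,0,0,0.159,0.4],
    [0.236,-0.736,0,0,0,0.159,0.4],
    [0.226,-0.739,0,0,0,0.159,0.4],
  ],
)

```text
time: 29.88
tool_pos: [443.2, -24.1, 136.3]
tcp_rot: [-179.9, -0.0, 84.3]
ft_force: [0.1, 0.2, -1.3]
finger_gap: 48.2
grip_force: 41.7
```

apply_moves(
  deltas=[
    [0,0,0,0,0,0,0.4],
    [0,0,0.9,0,0,0,0.4],
    [0,0,0.9,0,0,0,0.4],
    [0,0,0.9,0,0,0,0.4],
    [0,0,0.4,0,0,0,0.4],
    [0,0,0,0,0,0,0.4],
    [0,0,0,0,0,0,0.4],
  ],
)

```text
time: 30.75
tool_pos: [445.9, -24.8, 45.8]
tcp_rot: [179.9, 0.0, 84.3]
ft_force: [0.8, -0.8, -1.7]
finger_gap: 47.8
grip_force: 41.7
```

```bash
python3 - <<'E'
from h import *
print(sense()["ft_force"],sense()["tool_pos"])
im=snap("side","s9");cv2.imwrite("pics/c6.png",cv2.resize(im[190:290,240:360],None,fx=4,fy=4))
E
```

```text
[ 0.84785603 -0.76117598 -1.74147608] [445.86721821 -24.75833818  45.78539059]
```

View pics/c6.png

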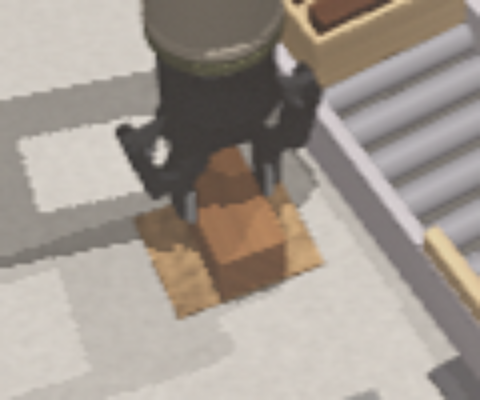

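apply_moves(
  deltas=[
    [0,0,0.1,0,0,0,0.4],
    [0,0,0.1,0,0,0,0.4],
    [0,0,0.1,0,0,0,0.4],
    [0,0,0,0,0,0,0.4],
    [0,0,0,0,0,0,0.4],
  ],
)

```text
time: 31.42
tool_pos: [445.2, -24.5, 37.0]
tcp_rot: [180.0, 0.0, 84.3]
ft_force: [-7.8, 1.6, 13.3]
finger_gap: 48.6
grip_force: 43.4
```

Touching the mat; release and rise, then measure.

apply_moves(
  deltas=[
    [0,0,0,0,0,0,0.75],
    [0,0,0,0,0,0,0.85],
    [0,0,0,0,0,0,0.85],
    [0,0,-0.8,0,0,0,0.85],
    [0,0,-0.8,0,0,0,0.85],
    [0,0,-0.8,0,0,0,0.85],
    [0,0,-0.8,0,0,0,0.6],
    [0,0,0,0,0,0,0.2],
  ],
)

```text
time: 32.42
tool_pos: [446.5, -24.8, 133.7]
tcp_rot: [179.8, 0.0, 84.3]
ft_force: [0.2, -0.2, 0.0]
finger_gap: 36.8
grip_force: 0.0
```

```bash
python3 - <<'E'
from h import *
im=snap("side","s10");t=snap("top","t10")
print("blk",blobs("side",im,(0,100,60),(15,255,190),27.5,(260,210,340,290),150))
a=cv2.resize(im[100:360,210:450],None,fx=2.2,fy=2.2);cv2.imwrite("pics/c7.png",a)
print("bar",[b for b in blobs("top",t,(8,60,100),(25,255,255),27,(360,235,435,300),100)],[b for b in blobs("side",im,(8,60,130),(25,255,255),27,(290,285,360,360),100)])
print(sense()["ft_force"]); plan((398,-190,150,84,8))
E
```

```text
blk [(296.6, 243.4, np.float64(449.6), np.float64(-18.8), np.float64(61.0), np.float64(121.0), 81.1, 635)]
bar [(395.2, 260.2, np.float64(400.2), np.float64(-253.9), np.float64(39.0), np.float64(133.0), 77.6, 558)] [(322.8, 319.2, np.float64(399.9), np.float64(-252.0), np.float64(39.0), np.float64(142.0), 77.2, 812)]
[-0.26564852 -0.21845007 -0.86733055]
t 32.5 at [444.8 -24.5 131.2] [-180.    -0.    84.3]
-> [ 398. -190.  150.] 84 n 8
 first [-0.705 -0.125 -0.078] last [-0.706 -0.122 -0.078] turn [-0.    -0.     0.008]
```

View pics/c7.png

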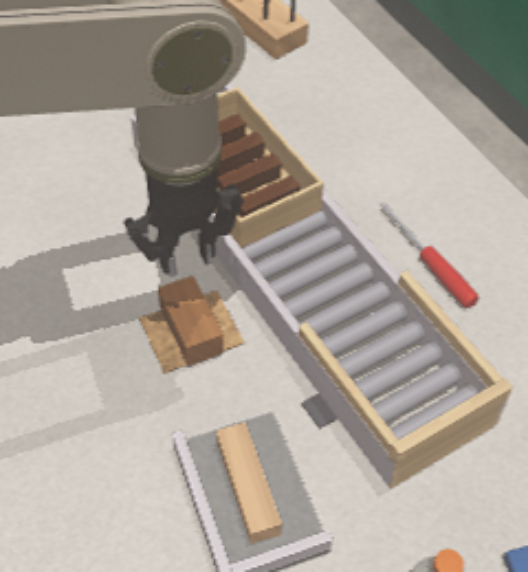

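```bash
python3 - <<'E'
from h import *
plan((609.5,300,165,91.8,12),(609.5,300,84,91.8,3))
E
```

```text
t 32.5 at [444.8 -24.5 131.2] [-180.    -0.    84.3]
-> [609.5 300.  165. ] 91.8 n 12
 first [ 0.942  0.366 -0.094] last [ 0.892  0.476 -0.094] turn [-0.    -0.    -0.136]
-> [609.5 300.   84. ] 91.8 n 3
 first [ 0.  -0.   0.9] last [ 0.  -0.   0.9] turn [0. 0. 0.]
```

apply_moves(
  deltas=[
    [0,0,-0.8,0,0,0,0],
    [0.942,0.366,-0.03,0,0,-0.136,0],
    [0.938,0.376,-0.03,0,0,-0.136,0],
    [0.934,0.386,-0.03,0,0,-0.136,0],
    [0.93,0.396,-0.03,0,0,-0.136,0],
    [0.925,0.406,-0.03,0,0,-0.136,0],
    [0.92,0.416,-0.03,0,0,-0.136,0],
    [0.915,0.426,-0.03,0,0,-0.136,0],
  ],
)

```text
time: 33.52
tool_pos: [540.4, 165.4, 160.0]
tcp_rot: [-179.8, 0.0, 88.7]
ft_force: [0.5, 0.5, 0.3]
finger_gap: 0.1
grip_force: 0.0
```

apply_moves(
  deltas=[
    [0.91,0.436,-0.03,0,0,-0.136,0],
    [0.906,0.446,-0.03,0,0,-0.136,0],
    [0.902,0.456,-0.03,0,0,-0.136,0],
    [0.897,0.466,-0.03,0,0,-0.136,0],
    [0.892,0.476,-0.03,0,0,-0.136,0],
    [0,0,0,0,0,0,0],
    [0,0,0,0,0,0,0],
  ],
)

```text
time: 34.4
tool_pos: [608.7, 299.1, 164.8]
tcp_rot: [-179.9, 0.1, 91.8]
ft_force: [0.0, -1.6, 0.1]
finger_gap: -0.0
grip_force: 0.0
```

```bash
python3 - <<'E'
from h import *
im=snap("side","s11")
print(onz("side",319.2,174.9,69.5),[b for b in blobs("side",im,(5,60,80),(25,255,255),69.5,(265,120,380,230),600)])
plan((609.5,300,84,91.8,3))
E
```

```text
[614.48515334 143.9945423 ] [(319.2, 175.0, np.float64(614.4), np.float64(143.8), np.float64(153.0), np.float64(265.0), 91.6, 3076)]
t 34.5 at [608.8 298.9 165.3] [-1.799e+02  1.000e-01  9.180e+01]
-> [609.5 300.   84. ] 91.8 n 3
 first [0.013 0.01  0.903] last [0.013 0.008 0.903] turn [-0.008  0.004 -0.003]
```

apply_moves(
  deltas=[
    [0,0,0.9,0,0,0,0],
    [0,0,0.9,0,0,0,0],
    [0,0,0.9,0,0,0,0],
    [0,0,0,0,0,0,0],
    [-0.3,0,0,0,0,0,0],
    [-0.3,0,0,0,0,0,0],
    [-0.2,0,0,0,0,0,0],
    [-0.2,0,0,0,0,0,0],
  ],
)

```text
time: 35.45
tool_pos: [610.8, 269.3, 86.3]
tcp_rot: [179.9, -0.0, 91.8]
ft_force: [0.5, 1.0, -0.7]
finger_gap: -0.1
grip_force: 0.0
```

apply_moves(
  deltas=[
    [-0.2,0,0,0,0,0,0],
    [-0.2,0,0,0,0,0,0],
    [-0.25,0,0,0,0,0,0],
    [-0.3,0,0,0,0,0,0],
    [-0.3,0,0,0,0,0,0],
    [-0.3,0,0,0,0,0,0],
    [-0.3,0,0,0,0,0,0],
    [-0.3,0,0,0,0,0,0],
  ],
)

```text
time: 36.45
tool_pos: [612.3, 204.7, 85.5]
tcp_rot: [-180.0, 0.0, 91.8]
ft_force: [-1.3, 2.5, 1.2]
finger_gap: 0.3
grip_force: 0.8
```

```bash
python3 - <<'E'
from h import *
im=snap("side","s12");cv2.imwrite("pics/c8.png",cv2.resize(im[100:300,240:450],None,fx=2.5,fy=2.5))
print(sense()["ft_force"])
E
```

```text
[0.26848392 0.05501963 0.15389753]
```

View pics/c8.png

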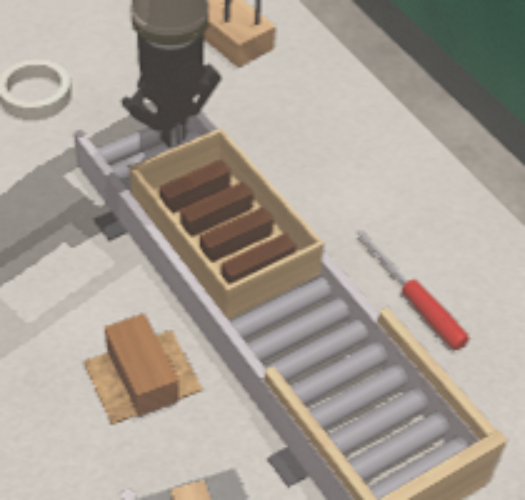

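apply_moves(
  deltas=[
    [-0.2,0,0,0,0,0,0],
    [-0.35,0,0,0,0,0,0],
    [-0.35,0,0,0,0,0,0],
    [-0.35,0,0,0,0,0,0],
    [-0.35,0,0,0,0,0,0],
    [-0.35,0,0,0,0,0,0],
    [-0.35,0,0,0,0,0,0],
    [-0.35,0,0,0,0,0,0],
  ],
)

```text
time: 37.5
tool_pos: [614.9, 125.1, 85.6]
tcp_rot: [-180.0, 0.0, 91.8]
ft_force: [-1.0, 1.1, -0.7]
finger_gap: 0.2
grip_force: 0.7
```

apply_moves(
  deltas=[
    [-0.35,0,0,0,0,0,0],
    [-0.35,0,0,0,0,0,0],
    [-0.35,0,0,0,0,0,0],
    [-0.35,0,0,0,0,0,0],
    [-0.35,0,0,0,0,0,0],
    [-0.35,0,0,0,0,0,0],
    [-0.35,0,0,0,0,0,0],
    [-0.35,0,0,0,0,0,0],
  ],
)

```text
time: 38.5
tool_pos: [617.6, 41.2, 85.6]
tcp_rot: [180.0, -0.0, 91.8]
ft_force: [-1.7, 2.1, -1.1]
finger_gap: -0.2
grip_force: 0.8
```

apply_moves(
  deltas=[
    [-0.35,0,0,0,0,0,0],
    [-0.35,0,0,0,0,0,0],
    [-0.35,0,0,0,0,0,0],
    [-0.35,0,0,0,0,0,0],
    [-0.3,0,0,0,0,0,0],
    [-0.3,0,0,0,0,0,0],
    [-0.25,0,0,0,0,0,0],
    [-0.2,0,0,0,0,0,0],
  ],
)

```text
time: 39.5
tool_pos: [619.9, -32.1, 85.6]
tcp_rot: [180.0, 0.0, 91.8]
ft_force: [-0.4, 1.3, 0.5]
finger_gap: 0.2
grip_force: 0.7
```

Slowly for the last 60 mm.

apply_moves(
  deltas=[
    [-0.2,0,0,0,0,0,0],
    [-0.2,0,0,0,0,0,0],
    [-0.2,0,0,0,0,0,0],
    [-0.2,0,0,0,0,0,0],
    [-0.2,0,0,0,0,0,0],
    [-0.2,0,0,0,0,0,0],
    [-0.15,0,0,0,0,0,0],
    [-0.1,0,0,0,0,0,0],
  ],
)

```text
time: 40.5
tool_pos: [621.3, -75.4, 85.6]
tcp_rot: [180.0, 0.0, 91.8]
ft_force: [-1.3, 1.0, 0.4]
finger_gap: -0.1
grip_force: 0.7
```

apply_moves(
  deltas=[
    [-0.1,0,0,0,0,0,0],
    [-0.1,0,0,0,0,0,0],
    [-0.1,0,0,0,0,0,0],
  ],
)

```text
time: 40.88
tool_pos: [621.4, -82.0, 85.6]
tcp_rot: [-180.0, -0.2, 91.8]
ft_force: [-2.9, 17.8, 4.0]
finger_gap: 0.2
grip_force: 8.6
```

apply_moves(
  deltas=[
    [-0.1,0,0,0,0,0,0],
    [-0.07,0,0,0,0,0,0],
  ],
)

```text
time: 41.12
tool_pos: [621.1, -82.4, 85.5]
tcp_rot: [-179.9, -0.6, 91.9]
ft_force: [-4.3, 33.7, 8.1]
finger_gap: 0.3
grip_force: 16.9
```

apply_moves(
  deltas=[
    [0.3,0,0,0,0,0,0],
    [0.5,0,0,0,0,0,0],
    [0.5,0,-0.5,0,0,0,0],
    [0,0,-1,0,0,0,0],
    [0,0,-1,0,0,0,0],
    [0,0,-0.5,0,0,0,0],
  ],
)

```text
time: 41.88
tool_pos: [621.8, -49.9, 179.0]
tcp_rot: [179.8, 0.1, 91.8]
ft_force: [-0.4, -1.0, -1.0]
finger_gap: -0.4
grip_force: 0.0
```

```bash
python3 - <<'E'
from h import *
im=snap("side","s13");t=snap("top","t13")
a=cv2.resize(im[180:340,310:450],None,fx=2.8,fy=2.8);b=cv2.resize(t[150:300,320:450],None,fx=3,fy=3)[:448]
b=cv2.copyMakeBorder(b,0,max(0,448-b.shape[0]),0,0,cv2.BORDER_CONSTANT);cv2.imwrite("pics/c9.png",np.hstack([a,b])[:,:800])
print("bar",[b for b in blobs("top",t,(8,60,100),(25,255,255),27,(360,235,435,300),100)],[b for b in blobs("side",im,(8,60,130),(25,255,255),27,(290,285,360,360),100)])
g=cv2.cvtColor(t,cv2.COLOR_BGR2HSV); m=cv2.inRange(g,(0,0,120),(180,45,255)); m[:235]=0;m[300:]=0;m[:,:355]=0;m[:,440:]=0
ys,xs=np.nonzero(m); print(len(xs)); L=[np.round(cv2.fitLine(np.float32([onz("top",x,y,36) for x,y in zip(xs[k],ys[k])]),cv2.DIST_HUBER,0,.01,.01).ravel(),3) for k in((xs<420)&(ys>265),(xs>=421))if k.sum()>5]; print(L)
plan((0,0,0,91.8,1))
E
```

```text
bar [(395.3, 260.7, np.float64(398.8), np.float64(-254.1), np.float64(39.0), np.float64(133.0), 77.6, 562)] [(322.8, 319.2, np.float64(399.9), np.float64(-252.0), np.float64(39.0), np.float64(142.0), 77.2, 812)]
3212
[array([ 1.58000e-01,  9.87000e-01,  3.17817e+02, -2.21196e+02],
      dtype=float32), array([ 9.96000e-01, -9.00000e-02,  3.77218e+02, -3.57528e+02],
      dtype=float32)]
t 42.0 at [621.9 -50.2 178.6] [1.797e+02 1.000e-01 9.180e+01]
-> [0. 0. 0.] 91.8 n 1
 first [  2.326 -20.695   5.857] last [  2.326 -20.695   5.857] turn [ 0.056  0.012 -0.002]
```

View pics/c9.png

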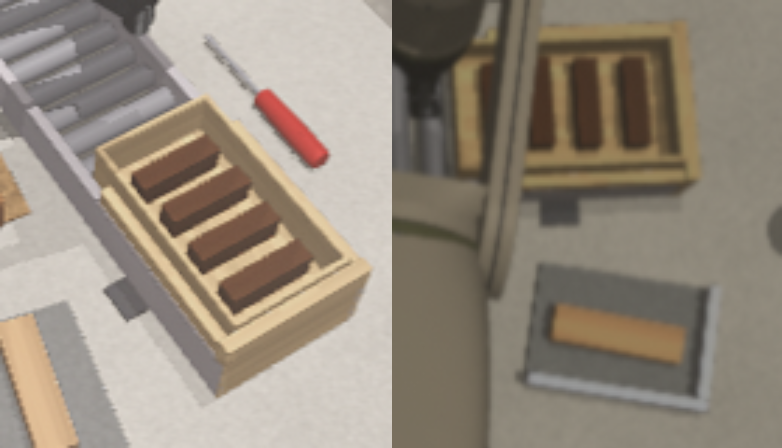

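```bash
python3 - <<'E'
from h import *
plan((456,-262,165,80.9,8),(456,-262,33,80.9,5))
E
```

```text
t 42.0 at [621.9 -50.2 178.6] [1.797e+02 1.000e-01 9.180e+01]
-> [ 456. -262.  165.] 80.9 n 8
 first [-0.861 -0.719  0.054] last [-0.968 -0.566  0.056] turn [0.007 0.001 0.297]
-> [ 456. -262.   33.] 80.9 n 5
 first [-0.   -0.    0.88] last [ 0.   -0.    0.88] turn [0. 0. 0.]
```

apply_moves(
  deltas=[
    [-0.861,-0.719,0.054,0,0,0.297,0],
    [-0.877,-0.698,0.054,0,0,0.297,0],
    [-0.893,-0.677,0.054,0,0,0.297,0],
    [-0.909,-0.655,0.054,0,0,0.297,0],
    [-0.925,-0.633,0.054,0,0,0.297,0],
    [-0.94,-0.611,0.054,0,0,0.297,0],
    [-0.955,-0.589,0.054,0,0,0.297,0],
    [-0.968,-0.566,0.054,0,0,0.297,0],
  ],
)

```text
time: 42.98
tool_pos: [453.1, -262.2, 161.1]
tcp_rot: [-179.9, -0.1, 80.8]
ft_force: [0.8, 0.7, -0.3]
finger_gap: -0.2
grip_force: 0.0
```

apply_moves(
  deltas=[
    [0,0,0,0,0,0,0],
    [0,0,0.88,0,0,0,0],
    [0,0,0.88,0,0,0,0],
    [0,0,0.88,0,0,0,0],
    [0,0,0.6,0,0,0,0],
    [0,0,0,0,0,0,0],
    [0,0,0,0,0,0,0],
  ],
)

```text
time: 43.85
tool_pos: [455.2, -262.1, 66.3]
tcp_rot: [179.9, 0.0, 80.9]
ft_force: [0.4, -0.6, -0.2]
finger_gap: -0.1
grip_force: 0.0
```

```bash
python3 - <<'E'
from h import *
plan((456,-262,34,80.9,2))
im=snap("side","s14");print([b for b in blobs("side",im,(8,60,130),(25,255,255),27,(290,285,360,360),100)])
E
```

```text
t 43.9 at [ 455.2 -262.1   66.3] [179.9   0.   80.9]
-> [ 456. -262.   34.] 80.9 n 2
 first [0.005 0.012 0.538] last [0.005 0.013 0.538] turn [0.006 0.003 0.002]
[(311.4, 325.1, np.float64(368.1), np.float64(-251.4), np.float64(38.0), np.float64(142.0), 78.7, 810)]
```

apply_moves(
  deltas=[
    [0,0,0.55,0,0,0,0],
    [0,0,0.55,0,0,0,0],
    [0,0,0,0,0,0,0],
    [0,-0.4,0,0,0,0,0],
    [0,-0.4,0,0,0,0,0],
    [0,-0.4,0,0,0,0,0],
    [0,-0.2,0,0,0,0,0],
  ],
)

```text
time: 44.78
tool_pos: [412.2, -255.3, 32.7]
tcp_rot: [180.0, 0.0, 80.9]
ft_force: [-0.3, 0.5, 0.2]
finger_gap: -0.1
grip_force: 0.0
```

apply_moves(
  deltas=[
    [0,-0.1,0,0,0,0,0],
    [0,-0.1,0,0,0,0,0],
    [0,-0.1,0,0,0,0,0],
  ],
)

```text
time: 45.15
tool_pos: [404.2, -254.0, 32.5]
tcp_rot: [180.0, 0.0, 80.9]
ft_force: [-0.6, 0.7, 0.7]
finger_gap: -0.3
grip_force: 0.0
```

apply_moves(
  deltas=[
    [0,-0.1,0,0,0,0,0],
    [0,-0.1,0,0,0,0,0],
  ],
)

```text
time: 45.4
tool_pos: [398.1, -252.9, 32.4]
tcp_rot: [-180.0, -0.0, 80.9]
ft_force: [0.6, -0.6, -0.2]
finger_gap: -0.3
grip_force: 0.0
```

apply_moves(
  deltas=[
    [0,-0.08,0,0,0,0,0],
    [0,-0.08,0,0,0,0,0],
  ],
)

```text
time: 45.65
tool_pos: [393.4, -252.2, 32.4]
tcp_rot: [-180.0, 0.0, 80.9]
ft_force: [-0.5, -0.6, 0.0]
finger_gap: -0.1
grip_force: 0.0
```

apply_moves(
  deltas=[
    [0,-0.08,0,0,0,0,0],
    [0,-0.08,0,0,0,0,0],
  ],
)

```text
time: 45.9
tool_pos: [389.7, -251.7, 32.9]
tcp_rot: [179.9, 0.0, 80.9]
ft_force: [7.2, 1.1, 0.3]
finger_gap: -0.3
grip_force: 3.8
```

```bash
python3 - <<'E'
from h import *
im=snap("side","s15");print([b for b in blobs("side",im,(8,60,130),(25,255,255),27,(290,285,360,360),100)],sense()["tool_pos"],sense()["ft_force"])
E
```

```text
[(314.2, 334.9, np.float64(361.7), np.float64(-276.8), np.float64(37.0), np.float64(94.0), 79.9, 501)] [ 389.81029877 -251.65867395   33.03797516] [ 3.7559104   0.31412073 -1.41280783]
```

apply_moves(
  deltas=[
    [0,-0.07,0,0,0,0,0],
    [0,0,0,0,0,0,0],
  ],
)

```text
time: 46.2
tool_pos: [389.4, -251.6, 33.9]
tcp_rot: [179.7, 0.0, 80.9]
ft_force: [10.1, 2.6, 0.7]
finger_gap: -0.2
grip_force: 4.8
```

apply_moves(
  deltas=[
    [0,-0.07,0,0,0,0,0],
    [0,0,0,0,0,0,0],
  ],
)

```text
time: 46.45
tool_pos: [389.1, -251.7, 34.9]
tcp_rot: [179.5, 0.1, 80.9]
ft_force: [15.6, 4.0, 2.4]
finger_gap: -0.2
grip_force: 7.4
```

apply_moves(
  deltas=[
    [0,0.4,0,0,0,0,0],
    [0,0.2,-0.7,0,0,0,0],
    [0,0,-0.9,0,0,0,0],
    [0.85,-0.3,0,0,0,0,0],
    [0.85,-0.3,0,0,0,0,0],
    [0.85,-0.3,0,0,0,0,0],
    [0.85,-0.3,0,0,0,0,0],
    [0,0,0,0,0,0,0],
  ],
)

```text
time: 47.45
tool_pos: [382.5, -146.0, 80.0]
tcp_rot: [-179.9, -0.0, 81.0]
ft_force: [0.5, 0.6, 0.1]
finger_gap: -0.1
grip_force: 0.0
```

```bash
python3 - <<'E'
from h import *
im=snap("side","s16");t=snap("top","t16");print([b for b in blobs("side",im,(8,60,130),(25,255,255),27,(290,285,360,360),100)])
print([b for b in blobs("top",t,(8,60,100),(25,255,255),27,(360,235,435,300),100)])
cv2.imwrite("pics/c10.png",np.hstack([cv2.resize(im[280:380,280:370],None,fx=4,fy=4),cv2.resize(t[230:300,350:440],None,fx=4,fy=400/70)]))
plan((382,-150,33,80.9,3))
E
```

```text
[(311.4, 325.6, np.float64(367.4), np.float64(-252.4), np.float64(37.0), np.float64(141.0), 79.8, 809)]
[]
t 47.5 at [ 383.1 -147.5   80.4] [-180.     0.    80.9]
-> [ 382. -150.   33.] 80.9 n 3
 first [-0.029 -0.008  0.527] last [-0.03  -0.008  0.527] turn [-0.     0.002  0.003]
```

View pics/c10.png

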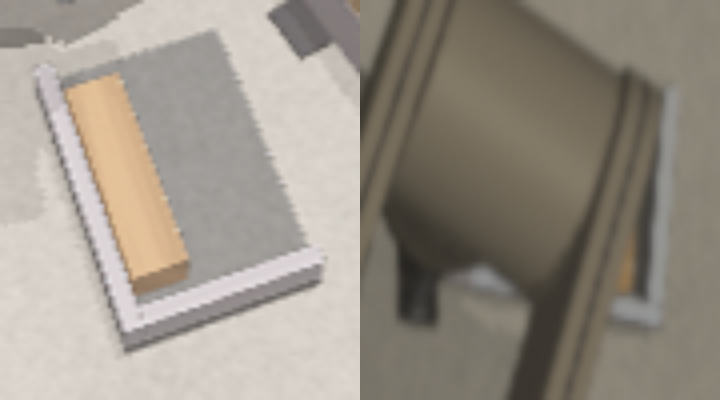

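apply_moves(
  deltas=[
    [0,0,0.8,0,0,0,0],
    [0,0,0.75,0,0,0,0],
    [0,0,0,0,0,0,0],
    [-0.4,0,0,0,0,0,0],
    [-0.4,0,0,0,0,0,0],
    [-0.2,0,0,0,0,0,0],
    [-0.15,0,0,0,0,0,0],
  ],
)

```text
time: 48.42
tool_pos: [377.9, -181.9, 34.6]
tcp_rot: [179.9, -0.0, 80.8]
ft_force: [1.4, 3.0, 4.2]
finger_gap: -0.1
grip_force: 2.6
```

apply_moves(
  deltas=[
    [-0.1,0,0,0,0,0,0],
    [-0.1,0,0,0,0,0,0],
    [-0.1,0,0,0,0,0,0],
  ],
)

```text
time: 48.8
tool_pos: [376.7, -190.1, 34.5]
tcp_rot: [179.9, -0.0, 80.9]
ft_force: [1.3, 3.4, 5.5]
finger_gap: -0.1
grip_force: 3.4
```

apply_moves(
  deltas=[
    [-0.1,0,0,0,0,0,0],
    [-0.1,0,0,0,0,0,0],
  ],
)

```text
time: 49.05
tool_pos: [376.2, -193.1, 34.4]
tcp_rot: [180.0, -0.4, 80.9]
ft_force: [5.8, 27.7, 15.5]
finger_gap: 0.0
grip_force: 15.3
```

apply_moves(
  deltas=[
    [0.3,0,0,0,0,0,0],
    [0.3,0,-0.6,0,0,0,0],
    [0,0,-1,0,0,0,0],
    [0,1,-0.6,0,0,0,0],
    [0,1,0,0,0,0,0],
    [0,0,0,0,0,0,0],
  ],
)

```text
time: 49.8
tool_pos: [438.5, -188.0, 100.1]
tcp_rot: [180.0, 0.0, 81.0]
ft_force: [-0.5, -0.1, 0.1]
finger_gap: 0.0
grip_force: 0.0
```

```bash
python3 - <<'E'
from h import *
im=snap("side","s17");print([b for b in blobs("side",im,(8,60,130),(25,255,255),27,(290,285,360,360),100)])
cv2.imwrite("pics/c11.png",cv2.resize(im[280:380,280:370],None,fx=5,fy=5))
plan((408,-276,100,80.9,5))
E
```

```text
[(312.9, 329.1, np.float64(366.1), np.float64(-262.3), np.float64(38.0), np.float64(133.0), 79.9, 783)]
t 49.9 at [ 437.2 -187.6   99.5] [-179.9    0.    80.9]
-> [ 408. -276.  100.] 80.9 n 5
 first [-0.612 -0.099 -0.003] last [-0.613 -0.099 -0.004] turn [-0.003  0.     0.002]
```

View pics/c11.png

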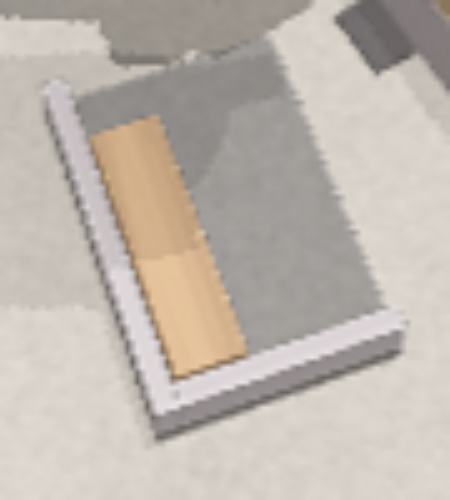

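apply_moves(
  deltas=[
    [-0.6,-0.06,0,0,0,0,0],
    [-0.6,-0.06,0,0,0,0,0],
    [-0.6,-0.06,0,0,0,0,0],
    [-0.6,-0.06,0,0,0,0,0],
    [-0.4,-0.06,0,0,0,0,0],
    [0,0,1,0,0,0,0],
    [0,0,1,0,0,0,0],
    [0,0,0.2,0,0,0,0],
  ],
)

```text
time: 50.85
tool_pos: [413.3, -268.4, 31.7]
tcp_rot: [-179.8, -0.1, 80.9]
ft_force: [0.2, 0.7, -0.4]
finger_gap: -0.4
grip_force: 0.0
```

apply_moves(
  deltas=[
    [0,0,0,0,0,0,0],
    [0,0,0,0,0,0,0],
    [0,-0.2,0,0,0,0,0],
    [0,-0.2,0,0,0,0,0],
    [0,-0.1,0,0,0,0,0],
    [0,0,0,0,0,0,0],
  ],
)

```text
time: 51.6
tool_pos: [400.0, -266.9, 34.0]
tcp_rot: [180.0, 0.0, 80.9]
ft_force: [-0.1, 0.6, -0.7]
finger_gap: -0.5
grip_force: 0.0
```

apply_moves(
  deltas=[
    [0,-0.15,0,0,0,0,0],
    [0,-0.1,0,0,0,0,0],
    [0,-0.07,0,0,0,0,0],
    [0,0,0,0,0,0,0],
  ],
)

```text
time: 52.1
tool_pos: [390.7, -265.4, 33.9]
tcp_rot: [-180.0, -0.0, 80.9]
ft_force: [-0.2, 0.7, -0.3]
finger_gap: 0.2
grip_force: 0.0
```

apply_moves(
  deltas=[
    [0,-0.1,0,0,0,0,0],
    [0,-0.07,0,0,0,0,0],
    [0,0,0,0,0,0,0],
  ],
)

```text
time: 52.48
tool_pos: [387.2, -265.1, 34.8]
tcp_rot: [179.8, 0.0, 80.9]
ft_force: [6.1, 0.9, 0.8]
finger_gap: 0.2
grip_force: 2.8
```

apply_moves(
  deltas=[
    [0,-0.08,0,0,0,0,0],
    [0,0,0,0,0,0,0],
    [0,0.3,0,0,0,0,0],
    [0,0.4,0,0,0,0,0],
    [0,0.2,-0.7,0,0,0,0],
    [0,0,-1,0,0,0,0],
    [0,0,-1,0,0,0,0],
    [0,0,-1,0,0,0,0],
  ],
)

```text
time: 53.48
tool_pos: [410.1, -268.4, 145.5]
tcp_rot: [-179.9, -0.0, 80.9]
ft_force: [0.2, -0.4, 0.1]
finger_gap: -0.0
grip_force: 0.0
```

apply_moves(
  deltas=[
    [1,0,-1,0,0,0,0],
    [1,0,0,0,0,0,0],
    [1,0,0,0,0,0,0],
    [1,0,0,0,0,0,0],
    [1,0,0,0,0,0,0],
    [1,0,0,0,0,0,0],
    [1,0,0,0,0,0,0],
    [0,0,0,0,0,0,0],
  ],
)

```text
time: 54.48
tool_pos: [443.5, -59.6, 174.7]
tcp_rot: [-179.9, -0.0, 81.0]
ft_force: [-0.7, -1.0, 0.2]
finger_gap: -0.0
grip_force: 0.0
```

```bash
python3 - <<'E'
from h import *
im=snap("side","s18");t=snap("top","t18")
print([b for b in blobs("side",im,(8,60,130),(25,255,255),27,(290,285,360,360),100)],[b for b in blobs("top",t,(8,60,100),(25,255,255),27,(360,235,435,300),100)])
cv2.imwrite("pics/c12.png",cv2.resize(np.hstack([im[190:380,240:450],t[150:340,290:440]]),None,fx=2.2,fy=2.2))
E
```

```text
[(312.7, 329.2, np.float64(365.6), np.float64(-262.4), np.float64(37.0), np.float64(133.0), 79.9, 773)] [(400.4, 272.2, np.float64(364.5), np.float64(-267.7), np.float64(38.0), np.float64(131.0), 80.0, 543)]
```

View pics/c12.png

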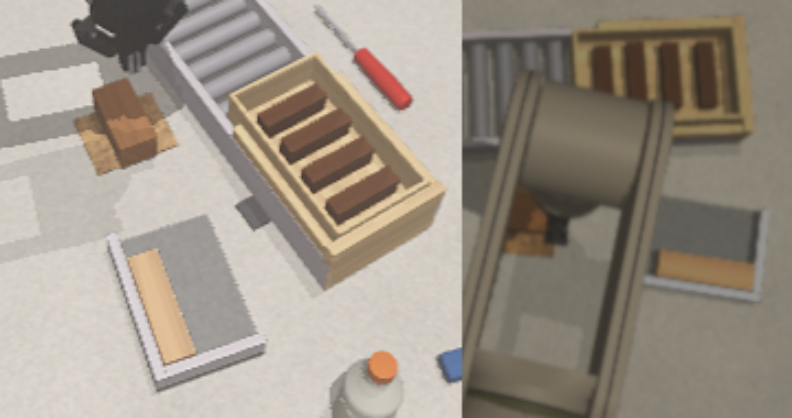

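```bash
python3 -c "
from bench import hand_in
print(hand_in())"
```

```text
the job is handed in; nothing more can be done
None
```

I handed the job in at about 55 s on the robot's clock; `hand_in` returned no verdict, but the last pictures and contact forces show the stop block on the mat, all four blanks in the tote, the tote home against the end wall, the bar flush on the jig, and the glue, tape and screwdriver untouched.

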